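# Weigh two capacitors against each other and keep the good one

### The arm

A 6-joint arm with a two-finger parallel gripper is mounted at the origin on a cart in front of the work surface, level with it; the furniture and walls round the work are solid. World frame = base frame: x ahead of the robot, y to its left, z up, the work surface at z = 0. Lengths are in mm, angles in rad, forces in N, time in s.
With the tool pointing down it reaches from about 400 to 925 mm from the base axis. Payload 12.5 kg.
Tool frame: the origin (TCP) lies on the mounting face of the last link; the fingertips stand 190 mm ahead of it and the grasp point (between the pads) lies 171 mm ahead of it; z points along the fingers, y is the line along which they close (so a half turn about z gives the same grasp; the last joint's range is limited). The gripper opens to 95 mm and grips with 3 to 60 N. Pads are 20 mm wide; open, the fingers measure 119 mm over their backs; the gripper's body (75 mm by 180 mm) begins 59 mm behind the grasp point.
Start: joints at [1.197, 0.491, 1.559, -0, 1.092, -0.106], TCP at [165.357, 602.729, 404.761] pointing down, gripper open.
Joint ranges: [-3.1, 3.1], [-0.84, 2.19], [0.05, 2.79], [-1.13, 4.28], [0.06, 2.93], [-2.69, 2.69]. Speed limits (rad/s): [2.22, 2.22, 2.79, 3.14, 3.14, 3.14].

### API

Orientations are given as [roll, pitch, yaw] about the fixed x, y, z axes, in that order (R = Rz(yaw) Ry(pitch) Rx(roll)).
In Python, from cell import env gives the robot as it stands.
- The arm moves only by the tool carry_out, never from a script. Its argument "series" is a list of rows, each a list of 5 numbers: the shift along the tool's x, y, z in m, then the turn about the tool's z in degrees, then the opening, from 0 (shut) to 1 (fully open). A call has 1 to 20 rows; each row is the pose to reach, as a shift and turn from the pose commanded when the call began, along the tool's axes at that moment; what a row does not reach only later rows make up. A row lasts 1/8 s, in which the tool goes at most 62.5 mm and 10.7 degrees, less where a joint would pass 70% of its speed; a pose out of reach is approached as far as the arm can. A call with a gripper value outside its range is refused whole. The fingers move at their own pace and stop on an object; the grip force is fixed at half the most. Time passes only in rows, so rows that repeat a pose let the fingers close. It gives the time, the measured TCP pose, the force, the opening and the grip force at its end, in the units of the state.
- env.state(): the state, without advancing time (a new reading comes with each control period).
- env.read_camera(name): name is "scene" or "top"; returns (picture, depth): 420x560x3 uint8, red, green, blue; 420x560 float32, mm along the optical axis (not along the pixel's ray), 0 where there is no reading.
- env.get_calibration(name): a dict with "intrinsics" (3x3 intrinsics, pixels), "cam_to_world" (4x4, takes a point from camera to world coordinates). Camera axes: x right, y up, looking along -z (the intrinsics and any distortion apply to the point x, -y, -z); pixel columns grow to the right and rows downward; lengths in mm; the calibration is good to about 2 mm. A picture is of the moment at which its call begins. get_calibration takes no time and is no camera call.
- env.job_done(): hands the job in; it is judged then, once.
The state is a dict: "t": time; "joints": joint angles; "qvel": joint speeds; "tau": joint torques, N m; "eef_pos": TCP position; "tcp_rot": TCP orientation; "ft_force": force on the tool from outside, world axes, zero at the start; "moment": the same for the moment, N m; "opening": opening from 0.0 (shut) to 1.0 (fully open); "grip_force": force on a finger pad.
Only numpy, scipy, OpenCV 4.12 (cv2) and the standard library are available. Lean on these libraries where they do the work, as an engineer would, in place of code of your own. Each camera call takes 0.05 s, during which the arm holds its last target. There are 200 camera calls.

### The job

Two large blue capacitors of the same type came out of the amplifier; one has dried out and become lighter. Stand them upright on opposite pans of the balance, let go and see which side goes down, then stand the heavier one upright in the yellow tray and leave the lighter one standing on its pan. Set them down without dropping them, and leave the other parts on the bench where they are.

Things in the scene. Friction and masses are not known exactly. Their poses are not given: they have to be found in the camera images.
- capacitor_1: One of two large blue capacitors: upright can 35 mm in diameter and 52 mm high, thin terminals on top to 60 mm. Loose on the bench between robot and balance. Origin: centre of the underside, z up. Pinch the can about 35 mm above its underside. Looks just like capacitor_2; one weighs 50 to 60 g, the other 95 to 115 g, only weighing tells which.
- capacitor_2: The other large blue cylindrical capacitor, same shape, size and origin as capacitor_1 and indistinguishable by eye (the smaller blue one, 22 mm in diameter, and the black one, 30 mm, are not part of the job). A tall amplifier (fixed, black, about 0.3 m high) fills the left of the bench beyond x = 0.46 m, y above 0.1 m: swing round its front.
- balance: Fixed grey balance, beam along its y. Origin: centre of underside, z up. Steel pans centred at y = +80 and -80 mm stay level; floor 68 mm across, rim 76 mm across, 4 mm high. Floors 85 mm up when empty; one sinks as the other rises, easily, at most 20 mm. A lone capacitor sinks its pan 11 to 20 mm; with both on, the heavier hangs 8 to 13 mm below level, at rest within 1 s. Post between: 93 mm high.
- tray: Shallow yellow tray, 100 mm (its x) by 85 mm (its y) outside, walls 3 mm thick and 16 mm high, floor 3 mm thick, fixed to the bench at the right of the balance. Origin at the centre of its underside.
- black_capacitor: Bystander: black capacitor, 30 mm in diameter, 52 mm high, at the front right of the bench; leave it alone.
- small_capacitor: Bystander: small blue capacitor, 22 mm in diameter, 44 mm high, at the front left of the bench; leave it alone.

How it is judged (in metres and radians):
On the way:
1. both large blue capacitors stand released and upright on opposite pans (each within 25 mm of its pan's centre along the balance's x and y), and the heavier one's side has gone down, the other up (((x of capacitor_1 in the frame of balance between -0.025 and 0.025 m and y of capacitor_1 in the frame of balance between 0.055 and 0.105 m and angle between each of capacitor_1, capacitor_2's own z axis and vertical below 0.17 rad and x of capacitor_2 in the frame of balance between -0.025 and 0.025 m and y of capacitor_2 in the frame of balance between -0.105 and -0.055 m) or (x of capacitor_1 in the frame of balance between -0.025 and 0.025 m and y of capacitor_1 in the frame of balance between -0.105 and -0.055 m and angle between each of capacitor_1, capacitor_2's own z axis and vertical below 0.17 rad and x of capacitor_2 in the frame of balance between -0.025 and 0.025 m and y of capacitor_2 in the frame of balance between 0.055 and 0.105 m)) and contact force between the fingers and capacitor_1 below 0.05 N and contact force between the fingers and capacitor_2 below 0.05 N and ((z of capacitor_1 in the frame of balance below 0.081 m and z of capacitor_2 in the frame of balance above 0.089 m) or (z of capacitor_2 in the frame of balance below 0.081 m and z of capacitor_1 in the frame of balance above 0.089 m))), for 0.2 s.
At the end, for the whole second after the job is handed in: The heavier large blue capacitor stands in the yellow tray, the lighter one on a pan, within 25 mm of its centre in x and y; both upright within 10 degrees, released, at rest. (Checked by the pan: the lighter one alone sinks it only part of the way, 5 to 16 mm, the heavier the full 20.) (((x of capacitor_1 in the frame of tray between -0.04 and 0.04 m and y of capacitor_1 in the frame of tray between -0.035 and 0.035 m and z of capacitor_1 in the frame of tray below 0.008 m and angle between capacitor_1's own z axis and vertical below 0.17 rad and ((x of capacitor_2 in the frame of balance between -0.025 and 0.025 m and y of capacitor_2 in the frame of balance between 0.055 and 0.105 m and angle between capacitor_2's own z axis and vertical below 0.17 rad) or (x of capacitor_2 in the frame of balance between -0.025 and 0.025 m and y of capacitor_2 in the frame of balance between -0.105 and -0.055 m and angle between capacitor_2's own z axis and vertical below 0.17 rad)) and z of capacitor_2 in the frame of balance between 0.069 and 0.08 m) or (x of capacitor_2 in the frame of tray between -0.04 and 0.04 m and y of capacitor_2 in the frame of tray between -0.035 and 0.035 m and z of capacitor_2 in the frame of tray below 0.008 m and angle between capacitor_2's own z axis and vertical below 0.17 rad and ((x of capacitor_1 in the frame of balance between -0.025 and 0.025 m and y of capacitor_1 in the frame of balance between 0.055 and 0.105 m and angle between capacitor_1's own z axis and vertical below 0.17 rad) or (x of capacitor_1 in the frame of balance between -0.025 and 0.025 m and y of capacitor_1 in the frame of balance between -0.105 and -0.055 m and angle between capacitor_1's own z axis and vertical below 0.17 rad)) and z of capacitor_1 in the frame of balance between 0.069 and 0.08 m)) and contact force between the fingers and capacitor_1 below 0.05 N and contact force between the fingers and capacitor_2 below 0.05 N and linear speed of each of capacitor_1, capacitor_2 below 0.02 m/s); the robot touches nothing.
It fails at once if the black capacitor is moved more than 30 mm (distance of black_capacitor from where it was at the start of the episode above 0.03 m).
It fails at once if the small blue capacitor is moved more than 30 mm (distance of small_capacitor from where it was at the start of the episode above 0.03 m).
It fails at once if a large blue capacitor is dropped (falls free faster than 0.8 m/s, about 35 mm of fall) ((linear speed of capacitor_1 above 0.8 m/s and contact force between the fingers and capacitor_1 below 0.05 N) or (linear speed of capacitor_2 above 0.8 m/s and contact force between the fingers and capacitor_2 below 0.05 N)).
It also fails if it takes over 67 s, if anything falls off the work surface, if the arm or the gripper's body presses on something with over 40 N, if the wrist force passes 120 N, or if a joint passes its speed limit or range.

## Working session

There is one attempt and no reset: what is moved stays moved. The work goes in short steps, Python scripts to look and compute and a tool call to move; the robot and the scene stay as the last step left them, time stands still between calls to the robot, and variables do not carry over. Pictures are saved under pics/ and viewed, at most 10 in all, crops included, and the job is handed in when it is done.

Besides the shell and the picture viewer there is one more tool, called after "Emit:" by a JSON object that holds its "method" and its "body", one argument or row to a line. carry_out: Moves the arm, as the interface text tells. Its arguments: {"type":"object","properties":{"series":{"type":"array","items":{"type":"array","items":{"type":"number"}}}},"required":["series"]}

```bash
mkdir -p pics; ls
cat > h.py <<'E'
import numpy as np, cv2
from cell import env
def look(n,save=None):
    im,d=env.read_camera(n); c=env.get_calibration(n)
    if save: cv2.imwrite('pics/'+save,im[:,:,::-1])
    return im,d,np.array(c['intrinsics']),np.array(c['cam_to_world']),c
def cloud(d,K,T):
    v,u=np.mgrid[:d.shape[0],:d.shape[1]]
    P=np.stack([(u-K[0,2])/K[0,0]*d,-(v-K[1,2])/K[1,1]*d,-d,np.ones_like(d)],-1)@T.T
    P=P[...,:3]; P[d<=0]=np.nan; return P
E
python3 - <<'E'
from h import *
for n in('scene','top'):
    im,d,K,T,c=look(n,n+'0.png'); print(n,c.keys(),K.tolist(),T.round(3).tolist(),(d>0).mean())
print(env.state())
E
```

```text
pics
scene dict_keys(['intrinsics', 'cam_to_world']) [[387.0986860975978, 0.0, 279.8588236792195], [0.0, 387.0986860975978, 207.31154135343283], [0.0, 0.0, 1.0]] [[0.718, 0.513, -0.47, -34.338], [-0.696, 0.514, -0.502, -591.926], [-0.016, 0.687, 0.726, 802.938], [0.0, 0.0, 0.0, 1.0]] 0.9960459183673469
top dict_keys(['intrinsics', 'cam_to_world']) [[385.76330928483486, 0.0, 278.6394606348434], [0.0, 385.76330928483486, 212.74114572887086], [0.0, 0.0, 1.0]] [[-0.001, 0.981, -0.195, 314.233], [-1.0, -0.007, -0.03, -79.189], [-0.031, 0.195, 0.98, 904.495], [0.0, 0.0, 0.0, 1.0]] 0.9958588435374149
{'t': 0.1, 'joints': array([ 1.19738593e+00,  4.91498372e-01,  1.55939180e+00, -1.67268628e-05,
        1.09170572e+00, -1.05614583e-01]), 'qvel': array([-0.00059401, -0.00043265, -0.00125332,  0.00092917,  0.00138942,
       -0.00035151]), 'tau': array([ 2.83435911e-03, -6.13614821e+01, -2.58608115e+01,  6.94049033e-02,
        4.70051193e-02, -1.20917079e-05]), 'eef_pos': array([165.35664818, 602.69942915, 404.21952209]), 'tcp_rot': array([-3.14059345e+00, -9.10056713e-05,  2.87380451e+00]), 'ft_force': array([-0.36047744,  0.17020865, -0.33883592]), 'moment': array([-0.05996046, -0.02031076, -0.02053648]), 'grip_force': 0.0, 'opening': 1.001416476499801}
```

View pics/scene0.png

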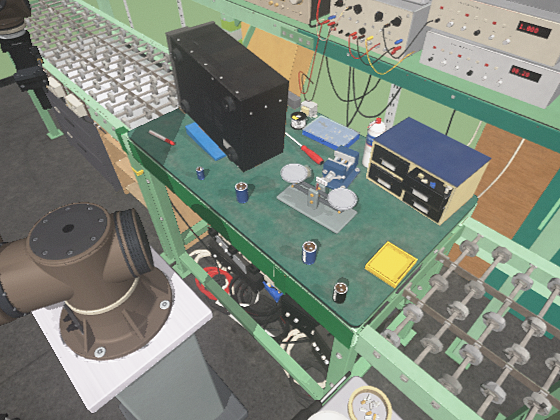

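View pics/top0.png

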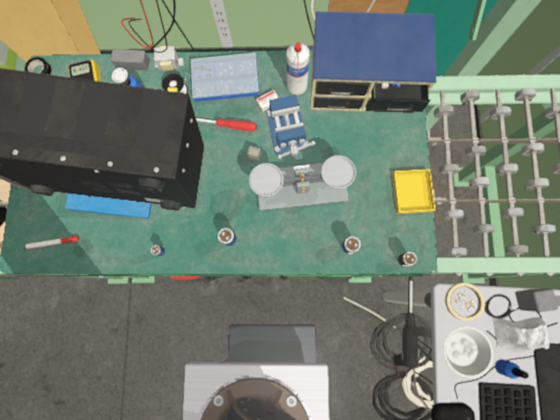

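Scene view: large blue cans at (241,192) and (309,252), the pans at (295,172) and (341,198), the tray at (391,263). Top view: cans at (226,237) and (352,244), pans at (265,179) and (338,172), tray at (414,191), small capacitor at (157,250), black one at (409,259).

```bash
cat >> h.py <<'E'
def near(P,xy,r,z0,z1):
    m=(np.hypot(P[...,0]-xy[0],P[...,1]-xy[1])<r)&(P[...,2]>z0)&(P[...,2]<z1)
    return P[m]
def box(q):
    (c,s,a)=cv2.minEnclosingCircle(q[:,:2].astype(np.float32))+(0,)
    return np.round([*c,2*s]),q.mean(0).round(1),q[:,2].max().round(1),len(q)
E
python3 - <<'E'
from h import *
C={n:cloud(*look(n)[1:4]) for n in('scene','top')}
P=C['top']
px=dict(capA=(226,237),capB=(352,244),panL=(265,179),panR=(338,172),tray=(414,191),small=(157,250),black=(409,259))
for k,(u,v) in px.items():
    p=np.nanmedian(P[v-2:v+3,u-2:u+3].reshape(-1,3),0); print(k,p.round(1))
    for n in C:
        z=(40,65) if k[0] in'csb' else (75,96) if k[0]=='p' else (10,20)
        q=near(C[n],p,75 if k=='tray' else 45 if k[0]=='p' else 28,*z)
        if len(q)<5: continue
        print('  ',n,*box(q))
        if k[0]=='t': print(cv2.minAreaRect(q[:,:2].astype(np.float32)))
# balance base plate
q=near(P,(450,-100),140,4,40); print(len(q),cv2.minAreaRect(q[:,:2].astype(np.float32)),np.percentile(q[:,2],[5,50,95]))
E
```

```text
capA [429.1  65.   50.1]
   scene [431.  66.  37.] [428.2  62.8  49.6] 60.0 113
   top [434.  67.  35.] [433.   66.2  50. ] 56.4 202
capB [ 412.3 -215.5   50.2]
   scene [ 410. -216.   38.] [ 408.  -218.4   50. ] 59.1 166
   top [ 414. -215.   35.] [ 413.3 -214.7   49.9] 53.8 205
panL [553.9 -24.2  83.2]
   scene [549. -27.  79.] [549.1 -27.   84.4] 91.0 422
   top [553. -26.  76.] [553.  -25.9  83.8] 90.3 890
panR [ 568.4 -185.3   83.7]
   scene [ 567. -186.   78.] [ 565.7 -186.2   84.5] 91.0 517
   top [ 569. -185.   76.] [ 569.  -185.1   83.7] 90.3 909
tray [ 544.6 -374.8    0.9]
   scene [ 540. -373.  130.] [ 538.6 -375.2   13.9] 18.6 247
((539.7899780273438, -372.9190979003906), (103.46261596679688, 85.55594635009766), 2.7920753955841064)
   top [ 543. -370.  128.] [ 543.8 -371.6   13.5] 18.0 245
((543.5828857421875, -371.262939453125), (100.5263900756836, 85.94142150878906), 3.1936047077178955)
small [402.4 224.9  34. ]
black [ 379.5 -339.9   43.6]
   scene [ 379. -342.   31.] [ 378.4 -342.6   43.9] 52.3 129
   top [ 382. -341.   31.] [ 381.6 -340.8   43.4] 51.4 148
1588 ((494.8977355957031, -135.67086791992188), (258.03985595703125, 163.46627807617188), 48.207759857177734) [10.31249564 13.94576611 17.856268  ]
```

Run:
```python
from h import *
for n in('scene','top'):
    P=cloud(*look(n)[1:4])
    for z0,z1 in((60,150),(150,250),(250,330)):
        m=(P[...,2]>z0)&(P[...,2]<z1)&(P[...,0]>330)&(P[...,0]<800)&(P[...,1]>60)&(P[...,1]<600)
        q=P[m]
        if len(q)>20: print(n,z0,len(q),'minx',np.percentile(q[:,0],[.5,2]).round(),'miny',np.percentile(q[:,1],[.5,2]).round(), 'x of low-y',q[q[:,1]<np.percentile(q[:,1],5)][:,0].min().round(),'y of low-x',q[q[:,0]<np.percentile(q[:,0],5)][:,1].min().round())
    m=(P[...,2]>100)&(P[...,2]<900)&(P[...,0]>560)&(P[...,0]<800)&(P[...,1]>-450)&(P[...,1]<60)
    q=P[m]; print('behind balance minx',np.percentile(q[:,0],[.2,1,5]).round(),q[:,2].max())
s=env.state();print(s['t'])
```

```text
scene 60 2400 minx [494. 501.] miny [117. 119.] x of low-y 594.0 y of low-x 130.0
scene 150 3088 minx [490. 492.] miny [107. 109.] x of low-y 582.0 y of low-x 124.0
scene 250 5519 minx [497. 503.] miny [105. 109.] x of low-y 526.0 y of low-x 117.0
behind balance minx [701. 704. 711.] 163.70860259665494
top 60 2548 minx [496. 500.] miny [119. 122.] x of low-y 579.0 y of low-x 134.0
top 150 2837 minx [492. 494.] miny [108. 110.] x of low-y 588.0 y of low-x 125.0
top 250 17308 minx [501. 509.] miny [108. 115.] x of low-y 502.0 y of low-x 118.0
behind balance minx [704. 707. 715.] 162.9705832341573
0.3
```

Emit:
{"method": "carry_out", "body": {
  "series": [
    [-0.2,-0.224,0,40,1],
    [-0.2,-0.224,0,50,1],
    [-0.2,-0.224,0,50,1],
    [-0.2,-0.224,0,50,1],
    [-0.2,-0.224,0,50,1],
    [-0.4,-0.447,0.05,105,1],
    [-0.4,-0.447,0.05,105,1],
    [-0.4,-0.447,0.05,105,1],
    [-0.4,-0.447,0.05,105,1],
    [-0.4,-0.447,0.05,105,1],
    [-0.4,-0.447,0.05,105,1],
    [-0.4,-0.447,0.05,105,1]
  ]
}}

```text
t: 1.8
eef_pos: [432.6, 66.0, 354.7]
tcp_rot: [-3.141, 0.0, 1.042]
ft_force: [-0.1, 0.4, -0.2]
opening: 1.0
grip_force: 0.0
```

Run:
```python
from h import *
a=look('scene')[0][80:300,120:420];b=look('top')[0][130:350,80:380]
cv2.imwrite('pics/a1.png',cv2.resize(np.vstack([a,b])[:,:,::-1],None,fx=1.3,fy=1.3))
```

```text
(no output)
```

View pics/a1.png

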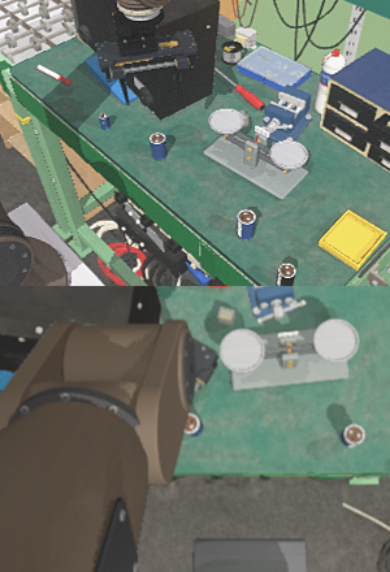

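The upper crop shows the gripper over capacitor A at (155,145). Its long side lies along the closing line and is clear of the amplifier. Next I descend and grip.

Emit:
{"method": "carry_out", "body": {
  "series": [
    [0,0,0.05,0,1],
    [0,0,0.1,0,1],
    [0,0,0.13,0,1],
    [0,0,0.149,0,1],
    [0,0,0.149,0,1],
    [0,0,0.149,0,0.3],
    [0,0,0.149,0,0.3],
    [0,0,0.149,0,0.3],
    [0,0,0.149,0,0.3],
    [0,0,0.149,0,0.3]
  ]
}}

```text
t: 3.15
eef_pos: [432.8, 65.8, 205.9]
tcp_rot: [3.141, -0.0, 1.041]
ft_force: [0.4, 0.1, 0.1]
opening: 0.533
grip_force: 0.0
```

Emit:
{"method": "carry_out", "body": {
  "series": [
    [0,0,0,0,0.2],
    [0,0,0,0,0.2],
    [0,0,0,0,0.2],
    [0,0,0,0,0.2],
    [0,0,0,0,0.2]
  ]
}}

```text
t: 3.78
eef_pos: [432.8, 65.8, 205.7]
tcp_rot: [-3.142, -0.0, 1.041]
ft_force: [1.2, -0.4, -0.5]
opening: 0.362
grip_force: 30.0
```

Emit:
{"method": "carry_out", "body": {
  "series": [
    [0,0,-0.03,0,0.2],
    [0,0,-0.08,0,0.2],
    [0,0,-0.134,0,0.2],
    [0,0,-0.134,0,0.2],
    [-0.007,0.05,-0.134,-10,0.2],
    [-0.013,0.1,-0.134,-20,0.2],
    [-0.0196,0.1484,-0.134,-30.3,0.2],
    [-0.0196,0.1484,-0.134,-30.3,0.2],
    [-0.0196,0.1484,-0.134,-30.3,0.2],
    [-0.0196,0.1484,-0.134,-30.3,0.2]
  ]
}}

```text
t: 5.03
eef_pos: [550.3, -25.4, 339.4]
tcp_rot: [-3.141, -0.0, 1.57]
ft_force: [0.6, 0.2, -1.2]
opening: 0.365
grip_force: 30.0
```

Run:
```python
from h import *
im=look('scene')[0]
cv2.imwrite('pics/a2.png',cv2.resize(im[90:290,200:430,::-1],None,fx=2.5,fy=2.5)); s=env.state(); print(s['ft_force'],s['eef_pos'],s['opening'])
```

```text
[-0.20799369  0.70715898 -1.05307894] [550.42162347 -25.40079172 339.62500494] 0.35992298153063945
```

View pics/a2.png

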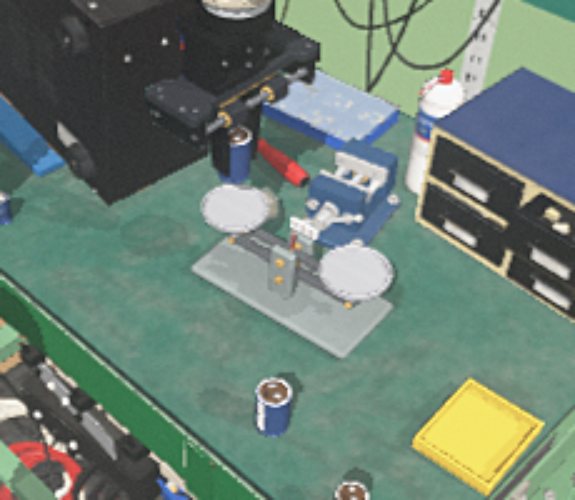

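Capacitor A is held upright at (238,150), above and behind the left pan at (237,210). Now I lower it onto the pan and release.

Emit:
{"method": "carry_out", "body": {
  "series": [
    [0,0,0.03,0,0.2],
    [0,0,0.045,0,0.2],
    [0,0,0.052,0,0.2],
    [0,0,0.058,0,0.2],
    [0,0,0.063,0,0.2],
    [0,0,0.063,0,0.2],
    [0,0,0.063,0,0.2],
    [0,0,0.063,0,0.45],
    [0,0,0.063,0,0.6],
    [0,0,0.063,0,0.8],
    [0,0,0.063,0,0.9],
    [0,0,0.063,0,0.9],
    [0,0,0.063,0,0.9],
    [0,0,0.063,0,0.9],
    [0,0,0.063,0,0.9]
  ]
}}

```text
t: 6.95
eef_pos: [551.0, -26.1, 276.7]
tcp_rot: [3.142, -0.0, 1.57]
ft_force: [-0.1, -0.9, -0.4]
opening: 0.902
grip_force: 0.0
```

Run:
```python
from h import *
im,d,K,T,c=look('scene')
cv2.imwrite('pics/a3.png',cv2.resize(im[90:290,200:430,::-1],None,fx=2.5,fy=2.5)); s=env.state(); print(s['ft_force'],s['eef_pos'],s['opening'])
P=cloud(d,K,T);q=near(P,(568,-186),30,70,115);print(box(q))
```

```text
[-0.11618747 -0.37800407  0.23833097] [550.99815546 -26.05654303 276.71144711] 0.8987431832651294
(array([ 568., -186.,   60.]), array([ 567.8, -186.2,   95.3]), np.float64(97.9), 302)
```

View pics/a3.png

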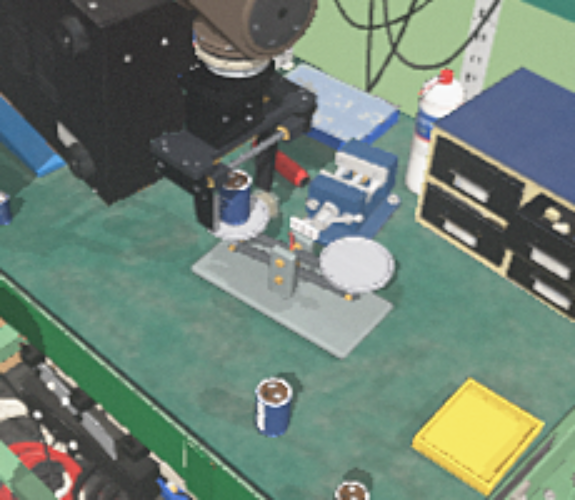

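A stands upright on its pan at (237,200). The empty pan rose 11 mm, so A is probably the lighter one. Now I fetch B.

Emit:
{"method": "carry_out", "body": {
  "series": [
    [0,0,-0.04,0,0.95],
    [0,0,-0.095,0,1],
    [0,0,-0.095,0,1],
    [-0.05,-0.037,-0.095,0,1],
    [-0.1,-0.074,-0.095,0,1],
    [-0.15,-0.11,-0.095,0,1],
    [-0.189,-0.139,-0.095,0,1],
    [-0.189,-0.139,-0.095,0,1],
    [-0.189,-0.139,-0.095,0,1],
    [-0.189,-0.139,-0.04,0,1],
    [-0.189,-0.139,0.01,0,1],
    [-0.189,-0.139,0.05,0,1],
    [-0.189,-0.139,0.0705,0,1],
    [-0.189,-0.139,0.0705,0,1],
    [-0.189,-0.139,0.0705,0,0.2],
    [-0.189,-0.139,0.0705,0,0.2],
    [-0.189,-0.139,0.0705,0,0.2],
    [-0.189,-0.139,0.0705,0,0.2],
    [-0.189,-0.139,0.0705,0,0.2],
    [-0.189,-0.139,0.0705,0,0.2]
  ]
}}

```text
t: 9.5
eef_pos: [411.8, -215.0, 206.2]
tcp_rot: [3.142, -0.0, 1.57]
ft_force: [1.0, -0.1, 0.1]
opening: 0.424
grip_force: 0.0
```

Emit:
{"method": "carry_out", "body": {
  "series": [
    [0,0,0,0,0.2],
    [0,0,0,0,0.2],
    [0,0,0,0,0.2],
    [0,0,0,0,0.2]
  ]
}}

```text
t: 10.0
eef_pos: [411.9, -215.0, 206.2]
tcp_rot: [3.141, -0.0, 1.57]
ft_force: [0.6, -1.1, 1.7]
opening: 0.365
grip_force: 30.0
```

Emit:
{"method": "carry_out", "body": {
  "series": [
    [0,0,-0.04,0,0.2],
    [0,0,-0.09,0,0.2],
    [0,0,-0.15,0,0.2],
    [0,0,-0.15,0,0.2],
    [0.01,0.05,-0.15,0,0.2],
    [0.02,0.1,-0.15,0,0.2],
    [0.029,0.156,-0.15,0,0.2],
    [0.029,0.156,-0.15,0,0.2],
    [0.029,0.156,-0.15,0,0.2],
    [0.029,0.156,-0.12,0,0.2],
    [0.029,0.156,-0.105,0,0.2],
    [0.029,0.156,-0.098,0,0.2],
    [0.029,0.156,-0.092,0,0.2],
    [0.029,0.156,-0.086,0,0.2],
    [0.029,0.156,-0.08,0,0.2],
    [0.029,0.156,-0.076,0,0.2],
    [0.029,0.156,-0.076,0,0.2],
    [0.029,0.156,-0.076,0,0.2]
  ]
}}

```text
t: 12.25
eef_pos: [567.9, -186.0, 282.3]
tcp_rot: [-3.142, -0.0, 1.57]
ft_force: [0.3, -0.6, 0.8]
opening: 0.366
grip_force: 30.0
```

Run:
```python
from h import *
im,d,K,T,c=look('scene')
cv2.imwrite('pics/a4.png',cv2.resize(im[90:290,200:430,::-1],None,fx=2.5,fy=2.5)); s=env.state(); print(s['ft_force'],s['eef_pos'],s['opening'])
```

```text
[-1.10261108  0.13864829 -0.18403462] [ 567.85250244 -186.04890883  282.36196658] 0.3642982687752564
```

View pics/a4.png

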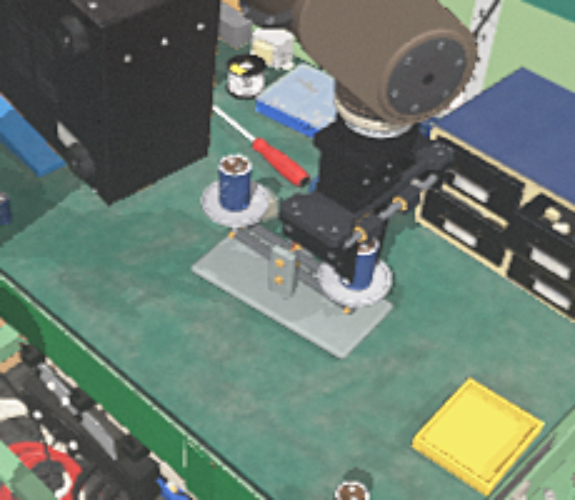

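A stands on the left pan at (237,190) and B is held on the right pan at (362,270). Now I release B and let the balance settle.

Emit:
{"method": "carry_out", "body": {
  "series": [
    [0,0,0,0,0.45],
    [0,0,0,0,0.6],
    [0,0,0,0,0.8],
    [0,0,0,0,0.8],
    [0,0,0,0,0.8],
    [0,0,0,0,0.8],
    [0,0,0,0,0.8],
    [0,0,0,0,0.8],
    [0,0,0,0,0.8],
    [0,0,0,0,0.8],
    [0,0,0,0,0.8],
    [0,0,0,0,0.8],
    [0,0,0,0,0.8],
    [0,0,0,0,0.8]
  ]
}}

```text
t: 14.05
eef_pos: [567.9, -186.1, 282.2]
tcp_rot: [-3.142, -0.0, 1.57]
ft_force: [0.2, 0.7, -1.0]
opening: 0.801
grip_force: 0.0
```

Run:
```python
from h import *
im,d,K,T,c=look('scene')
cv2.imwrite('pics/a5.png',cv2.resize(im[90:290,200:430,::-1],None,fx=2.5,fy=2.5)); s=env.state(); print(s['ft_force'],s['eef_pos'],s['opening'])
P=cloud(d,K,T)
for xy in((551,-26),(568,-186)):
    q=near(P,xy,39,55,110); print('pan',np.histogram(q[:,2],bins=np.arange(56,112,5)))
    q=near(P,xy,25,125,175);print('cap',box(q)) if len(q)>3 else 0
```

```text
[-0.58805358  0.09792971  0.41927158] [ 567.87586916 -186.07047251  282.22055876] 0.8008493522912332
pan (array([  2,   0,   6,  13,   4,   0,   8, 183,  85,  18,  16]), array([ 56,  61,  66,  71,  76,  81,  86,  91,  96, 101, 106, 111]))
cap (array([548., -24.,  40.]), array([544.2, -30.1, 141.1]), np.float64(152.2), 163)
pan (array([  0,   0,  11, 155,  63,  16,  19,  25,  22,  29,  20]), array([ 56,  61,  66,  71,  76,  81,  86,  91,  96, 101, 106, 111]))
cap (array([ 566., -191.,   33.]), array([ 569. , -196.7,  126.1]), np.float64(127.9), 23)
```

View pics/a5.png

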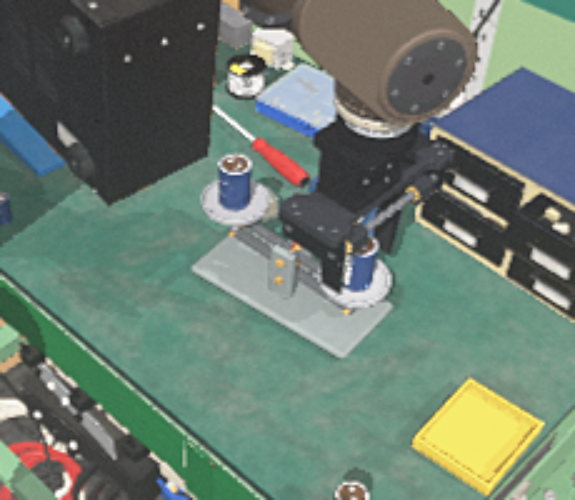

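Left pan is at about 95 mm and right at about 74 mm, with the fingers open. B is the heavier one, so I grip it again and take it to the tray.

Emit:
{"method": "carry_out", "body": {
  "series": [
    [0,0,0,0,0.2],
    [0,0,0,0,0.2],
    [0,0,0,0,0.2],
    [0,0,0,0,0.2],
    [0,0,0,0,0.2],
    [0,0,0,0,0.2],
    [0,0,0,0,0.2],
    [0,0,-0.005,0,0.2],
    [0,0,-0.01,0,0.2],
    [0,0,-0.015,0,0.2],
    [0,0,-0.02,0,0.2],
    [0,0,-0.025,0,0.2],
    [0,0,-0.04,0,0.2],
    [0,0,-0.07,0,0.2],
    [0,0,-0.09,0,0.2],
    [0,0,-0.09,0,0.2]
  ]
}}

```text
t: 16.1
eef_pos: [567.9, -186.0, 374.2]
tcp_rot: [3.138, 0.001, 1.57]
ft_force: [0.7, -0.7, -0.9]
opening: 0.363
grip_force: 30.0
```

Emit:
{"method": "carry_out", "body": {
  "series": [
    [-0.05,-0.007,0,0,0.2],
    [-0.1,-0.014,0,0,0.2],
    [-0.15,-0.02,0,0,0.2],
    [-0.185,-0.026,0,0,0.2],
    [-0.185,-0.026,0,0,0.2],
    [-0.185,-0.026,0,0,0.2],
    [-0.185,-0.026,0.05,0,0.2],
    [-0.185,-0.026,0.1,0,0.2],
    [-0.185,-0.026,0.13,0,0.2],
    [-0.185,-0.026,0.145,0,0.2],
    [-0.185,-0.026,0.152,0,0.2],
    [-0.185,-0.026,0.158,0,0.2],
    [-0.185,-0.026,0.16,0,0.2],
    [-0.185,-0.026,0.16,0,0.2],
    [-0.185,-0.026,0.16,0,0.2]
  ]
}}

```text
t: 17.98
eef_pos: [541.8, -371.1, 212.7]
tcp_rot: [3.141, 0.0, 1.57]
ft_force: [-0.4, 0.1, -1.4]
opening: 0.366
grip_force: 30.0
```

Run:
```python
from h import *
im,d,K,T,c=look('scene')
cv2.imwrite('pics/a6.png',cv2.resize(im[120:320,230:460,::-1],None,fx=2.5,fy=2.5)); s=env.state(); print(s['t'],s['ft_force'],s['eef_pos'],s['opening'])
```

```text
18.025 [ 0.67010772 -0.34645822 -0.93739794] [ 541.75461418 -371.11498722  212.60172659] 0.36440772518771053
```

View pics/a6.png

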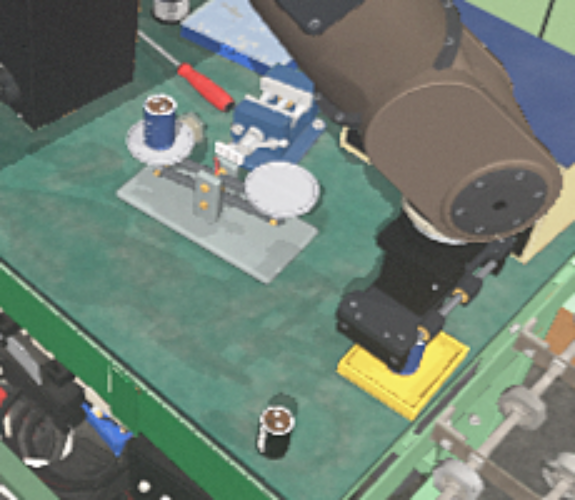

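B hangs over the tray at (410,355) and A stands on its pan at (160,125). I lower the last bit, release and retreat.

Emit:
{"method": "carry_out", "body": {
  "series": [
    [0,0,0.002,0,0.2],
    [0,0,0.002,0,0.2],
    [0,0,0.002,0,0.45],
    [0,0,0.002,0,0.6],
    [0,0,0.002,0,0.7],
    [0,0,0.002,0,0.7],
    [0,0,0.002,0,0.7],
    [0,0,0.002,0,0.7],
    [0,0,0.002,0,0.7],
    [0,0,-0.03,0,0.7],
    [0,0,-0.08,0,0.7],
    [0,0,-0.13,0,0.7],
    [0,0,-0.18,0,0.7],
    [0,0,-0.18,0,0.7],
    [0,0,-0.18,0,0.7]
  ]
}}

```text
t: 19.9
eef_pos: [541.5, -370.9, 391.7]
tcp_rot: [-3.141, -0.001, 1.57]
ft_force: [1.0, -0.1, -0.0]
opening: 0.698
grip_force: 0.0
```

Run:
```python
from h import *
im,d,K,T,c=look('scene')
cv2.imwrite('pics/a7.png',cv2.resize(im[120:320,230:460,::-1],None,fx=2.5,fy=2.5)); s=env.state(); print(s['t'],s['ft_force'],s['eef_pos'],s['opening'])
P=cloud(d,K,T)
print(box(near(P,(542,-371),28,35,70)),box(near(P,(551,-26),25,110,145)))
```

```text
19.95 [ 0.93418435  0.35097915 -0.2913928 ] [ 541.58369195 -370.94297448  391.0042233 ] 0.7034355601006596
(array([ 539., -372.,   37.]), array([ 535.1, -374.2,   50.6]), np.float64(64.4), 211) (array([549., -29.,  39.]), array([545.2, -29.3, 121.7]), np.float64(130.6), 134)
```

View pics/a7.png

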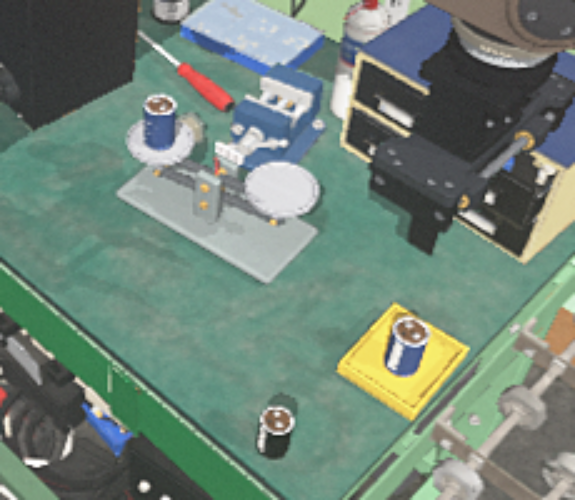

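B stands upright in the tray at (408,350), A stands on its pan at (160,125), and the gripper is clear of both. I hand in the job.

```bash
python3 -c "
from cell import env; print(env.job_done())"
```

```text
the job is handed in; nothing more can be done
None
```

I weighed both capacitors: the heavier one (from the right of the bench) now stands upright in the yellow tray and the lighter one stands on the left pan. I handed the job in at about 20 s; the hand-in returned no verdict.

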